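Find the tired spring foot of the bench shaker and fold its tag down

ROBOT

A 7-joint arm with a two-finger parallel gripper is mounted at the origin on a cart in front of the work surface, level with it; the furniture and walls round the work are solid. World frame = base frame: x ahead of the robot, y to its left, z up, the work surface at z = 0. Lengths are in m, angles in rad, forces in N, time in s.
With the tool pointing down it reaches from about 0.425 to 0.95 m from the base axis. Payload 4.7 kg.
Tool frame: the origin (TCP) lies between the finger pads; the fingertips stand 25 mm ahead of it and the grasp point (between the pads) lies 6 mm ahead of it; z points along the fingers, y is the line along which they close (so a half turn about z gives the same grasp; the last joint's range is limited). The gripper opens to 85 mm and grips with 20 to 120 N. Pads are 22 mm wide; open, the fingers measure 114 mm over their backs; the gripper's body (76 mm by 85 mm) begins 54 mm behind the grasp point. The pads swing forward as they close: fully open they stand 13 mm farther back than shut.
Start: joints at [1.287, 0.469, -0.049, 1.532, 0.024, 1.141, -0.082], TCP at [0.17, -0.653, 0.256] pointing down, gripper open.
Joint ranges: [-2.59, 2.59], [-0.33, 1.99], [-1.39, 1.29], [0.1, 2.45], [-1.04, 4.18], [0.21, 1.99], [-2.66, 2.66]. Speed limits (rad/s): [2.57, 2.57, 3.14, 3.14, 3.14, 3.14, 3.14].

INTERFACE

Orientations are given as a 3x3 rotation matrix whose columns are the frame's x, y, z axes.
In Python, from rig import * gives the robot as it stands. Calls block until the motion is done:
- movep(position, orientation): joint-space move of the TCP to a pose.
- move_l(position, attitude=None, feed=0.15, until_force=None): straight line of the TCP; attitude=None keeps the orientation; feed is the mean speed in m/s. With until_force (N) it stops when the force on the tool has changed by that much, and returns True; else False.
- move_joints(angles): joint-space move.
- command_gripper(opening, newtons=None): finger opening in m; newtons is the grip in N (None keeps the last); returns when the fingers have stopped.
- sleep(seconds).
- inverse_kinematics(position, orientation): joint angles nearest the present ones, or None.
- sense(): the state.
- camera(name): name is "scene" or "top" or "wrist"; returns (picture, depth): 400x640x3 uint8, red, green, blue; 400x640 float32, m along the optical axis (not along the pixel's ray), 0 where there is no reading.
- camera_params(name): a dict with "K" (3x3 intrinsics, pixels), "position" and "rotation" of the camera in the world; the wrist camera has in their place "tool_from_camera" (4x4, takes a point from camera to tool coordinates, whose origin is the TCP and whose axes are the flange's). Camera axes: x right, y down, z forward; pixel columns grow to the right and rows downward; lengths in m; the calibration is good to about 2 mm. A picture is of the moment at which its call begins: read the wrist's pose just before it. camera_params takes no time and is no camera call.
A pose or a line that the arm cannot do raises Unreachable and nothing moves.
- finish_job(): hands the job in; it is judged then, once.
The state is a dict: "time_s": time; "joint_pos": joint angles; "qd": joint speeds; "joint_efforts": joint torques, N m; "position": TCP position; "tcp_rot": TCP orientation; "wrist_force": force on the tool from outside, world axes, zero at the start; "ft_torque": the same for the moment, N m; "finger_gap": finger opening in m; "gripper_force": force on a finger pad.
Only numpy, scipy, OpenCV 4.12 (cv2) and the standard library are available. Lean on these libraries where they do the work, as an engineer would, in place of code of your own. Each camera call takes 0.05 s, during which the arm holds its last target. There are 200 camera calls.

TASK

The three spring feet of the bench shaker stand in a row, and one spring has gone soft: going from left to right as the robot sees them, press each rubber pad about a centimetre straight down and let it up again, to feel which is the softest. Then push the tag of the softest foot down flat on its base plate so that it gets replaced, leaving the other two tags up. Only press with the fingertips: do not pick up or shove the feet, and leave the other things on the bench alone.

Things in the scene. Friction and masses are not known exactly. Their poses are not given: they have to be found in the camera images.
- foot_a: loose spring foot (0.5 to 1 kg), one of three alike: dark steel plate 108 x 52 x 8 mm carrying an upright coil spring under a cup with a rubber pad. Origin under the plate on the spring's axis; z up; the plate runs 76 mm to -x (towards the robot, the tag's side) and 32 mm to +x. Feet stand 85 mm or more apart along the robot's y, left = greatest y; the order of names changes from start to start.
- pad_top_a (a point): centre of the top of foot_a's rubber pad (38 mm across, on a cup 47 mm across), 56 mm above the worktop at rest; it goes straight down with the pad, 14 mm to the stop, and springs back. A centimetre down takes 3 to 4 N on the softest foot and twice as much or more (7 to 9.5 N) on each of the others.
- tag_edge_a (a point): middle of the free edge of foot_a's tag, an aluminium flap 40 x 36 x 2 mm with a rolled 8 mm edge. Its hinge lies along the foot's y, 31 mm to -x of the spring axis, 11.5 mm above the worktop. At first it slants up, edge 33 mm out from the hinge and 34 mm above the worktop; it folds down away from the spring, towards the robot, on to the plate (edge then 71 mm from the axis).
- foot_b: loose spring foot (0.5 to 1 kg), one of three alike: dark steel plate 108 x 52 x 8 mm carrying an upright coil spring under a cup with a rubber pad. Origin under the plate on the spring's axis; z up; the plate runs 76 mm to -x (towards the robot, the tag's side) and 32 mm to +x. Feet stand 85 mm or more apart along the robot's y, left = greatest y; the order of names changes from start to start.
- pad_top_b (a point): centre of the top of foot_b's rubber pad (38 mm across, on a cup 47 mm across), 56 mm above the worktop at rest; it goes straight down with the pad, 14 mm to the stop, and springs back. A centimetre down takes 3 to 4 N on the softest foot and twice as much or more (7 to 9.5 N) on each of the others.
- tag_edge_b (a point): middle of the free edge of foot_b's tag, an aluminium flap 40 x 36 x 2 mm with a rolled 8 mm edge. Its hinge lies along the foot's y, 31 mm to -x of the spring axis, 11.5 mm above the worktop. At first it slants up, edge 33 mm out from the hinge and 34 mm above the worktop; it folds down away from the spring, towards the robot, on to the plate (edge then 71 mm from the axis).
- foot_c: loose spring foot (0.5 to 1 kg), one of three alike: dark steel plate 108 x 52 x 8 mm carrying an upright coil spring under a cup with a rubber pad. Origin under the plate on the spring's axis; z up; the plate runs 76 mm to -x (towards the robot, the tag's side) and 32 mm to +x. Feet stand 85 mm or more apart along the robot's y, left = greatest y; the order of names changes from start to start.
- pad_top_c (a point): centre of the top of foot_c's rubber pad (38 mm across, on a cup 47 mm across), 56 mm above the worktop at rest; it goes straight down with the pad, 14 mm to the stop, and springs back. A centimetre down takes 3 to 4 N on the softest foot and twice as much or more (7 to 9.5 N) on each of the others.
- tag_edge_c (a point): middle of the free edge of foot_c's tag, an aluminium flap 40 x 36 x 2 mm with a rolled 8 mm edge. Its hinge lies along the foot's y, 31 mm to -x of the spring axis, 11.5 mm above the worktop. At first it slants up, edge 33 mm out from the hinge and 34 mm above the worktop; it folds down away from the spring, towards the robot, on to the plate (edge then 71 mm from the axis).
- tag_p (a joint): angle of one foot's tag, rad (these names do not follow those of the feet): 0 slanting up, 0.60 folded flat on the plate; a stiff hinge, it stays where it is left and yields to a light press straight down on it (a few newtons)
- tag_q (a joint): angle of one foot's tag, rad (these names do not follow those of the feet): 0 slanting up, 0.60 folded flat on the plate; a stiff hinge, it stays where it is left and yields to a light press straight down on it (a few newtons)
- tag_r (a joint): angle of one foot's tag, rad (these names do not follow those of the feet): 0 slanting up, 0.60 folded flat on the plate; a stiff hinge, it stays where it is left and yields to a light press straight down on it (a few newtons)
- red_pot: bystander, loose: small brown pot with red lid, 59 mm across, 58 mm high; origin at the centre of its underside; to be left alone
- petri_dish: bystander, loose: round culture plate, 90 mm across, 15 mm high; origin at the centre of its underside; to be left alone
- bench_timer: bystander, loose: bench timer, 45 x 70 x 29 mm; origin at the centre of its underside; to be left alone
- glass_vial: bystander, loose: stoppered glass vial, 30 mm across, 70 mm high; origin at the centre of its underside; to be left alone
- specimen_jar: bystander, loose: white jar with red lid, 64 mm across, 75 mm high; origin at the centre of its underside; to be left alone

How it is judged:
By the outcome, as a careful person would: the job done as asked, in the order asked, and still so for the second after the job is handed in, with the robot touching nothing.
It also fails if it takes over 56 s, if anything falls off the work surface, if the arm or the gripper's body presses on something with over 40 N, if the wrist force passes 120 N, or if a joint passes its speed limit or range.

## Working session

There is one attempt and no reset: what is moved stays moved. The work goes in short steps, each a Python script; the robot and the scene stay as the last script left them, time stands still between calls to the robot, and variables do not carry over. Pictures are saved under pics/ and viewed, at most 10 in all, crops included, and the job is handed in when it is done.

```bash
mkdir -p pics
python3 - <<'E'
from rig import *
import cv2,numpy as np
for n in("top","scene"):
    p,d=camera(n); cv2.imwrite(f"pics/{n}1.png",p[:,:,::-1]); np.save(f"{n}1.npy",d)
    c=camera_params(n); print(n,c)
s=sense(); print(s["time_s"],s["position"],s["wrist_force"],s["finger_gap"])
E
```

```text
top {'K': array([[409.40067617,   0.        , 324.43061783],
       [  0.        , 409.40067617, 208.90839312],
       [  0.        ,   0.        ,   1.        ]]), 'position': array([ 0.34444365, -0.19791205,  1.02960537]), 'rotation': array([[ 1.48833395e-01, -9.67985190e-01,  2.02121975e-01],
       [-9.88861893e-01, -1.45873253e-01,  2.95491092e-02],
       [ 8.81089805e-04, -2.04268613e-01, -9.78914479e-01]])}
scene {'K': array([[498.31855268,   0.        , 323.39527711],
       [  0.        , 498.31855268, 196.73633105],
       [  0.        ,   0.        ,   1.        ]]), 'position': array([-0.06915644,  0.51104536,  0.63673936]), 'rotation': array([[-0.76729531, -0.33441502,  0.54719695],
       [-0.64105001,  0.42350016, -0.64008007],
       [-0.01768561, -0.84191105, -0.53932644]])}
0.1 [ 0.17007228 -0.65273236  0.25535218] [-0.15634267  0.14449639  0.25006918] 0.0849385617597682
```

View pics/top1.png

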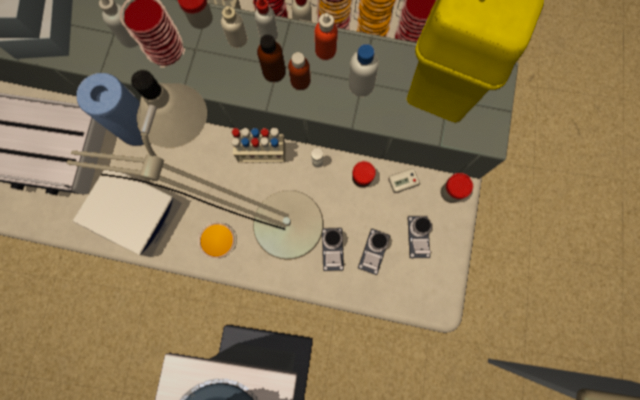

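View pics/scene1.png

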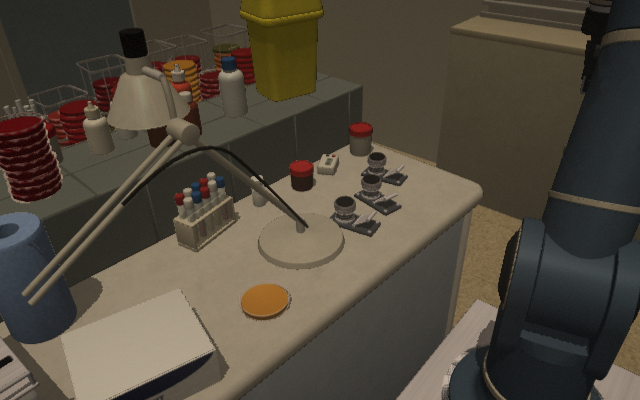

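The top view shows the feet's pads at about (333,237), (378,241) and (421,226), with tags below them towards the robot and the lamp base left at (288,224). Next I take positions from depth.

```bash
cat > h.py <<'E'
import numpy as np,cv2
def cloud(d,c,R=None,t=None):
    K=c["K"]; v,u=np.mgrid[:400,:640]
    P=np.stack([(u-K[0,2])/K[0,0]*d,(v-K[1,2])/K[1,1]*d,d],-1)
    R=c["rotation"] if R is None else R; t=c["position"] if t is None else t
    return P@R.T+t
E
python3 - <<'E'
from rig import *
from h import *
np.set_printoptions(precision=4,suppress=True)
d=np.load("top1.npy"); W=cloud(d,camera_params("top"))
for (u,v) in[(333,237),(378,241),(421,226)]:
    Q=W[v-15:v+15,u-18:u+18].reshape(-1,3); P=Q[(Q[:,2]>.048)&(Q[:,2]<.064)]
    print("pad",P.mean(0),len(P),P.min(0),P.max(0))
    Q=W[v-15:v+40,u-20:u+18].reshape(-1,3); P=Q[(Q[:,2]>.004)&(Q[:,2]<.08)]
    c,_,_=cv2.fitLine(P[:,:2].astype(np.float32),cv2.DIST_L2,0,.01,.01).reshape(-1)[:3] if 0 else (0,0,0)
    ev,E=np.linalg.eigh(np.cov(P[:,:2].T)); print("axis",E[:,1],np.degrees(np.arctan(E[1,1]/E[0,1])),P.min(0),P.max(0))
for (u,v) in[(288,224),(270,215),(323,224),(250,205),(220,190),(180,178),(150,165),(363,174),(404,181),(459,186),(317,157)]: print(u,v,W[v,u])
p,_=camera("top"); cv2.imwrite("pics/crop.png",cv2.resize(p[140:290,240:490,::-1],None,fx=3.2,fy=3.2,interpolation=cv2.INTER_CUBIC))
E
```

```text
pad [ 0.4799 -0.1979  0.0559] 241 [ 0.4589 -0.2188  0.0481] [ 0.5033 -0.1769  0.0615]
axis [-0.9019 -0.4319] 25.590743759896217 [ 0.3901 -0.2506  0.004 ] [ 0.5295 -0.1442  0.0615]
pad [ 0.4893 -0.3083  0.0556] 243 [ 0.4689 -0.3321  0.048 ] [ 0.5132 -0.2879  0.0609]
axis [-0.9956  0.0936] -5.3698149808896005 [ 0.3947 -0.3645  0.004 ] [ 0.5336 -0.2655  0.0609]
pad [ 0.5423 -0.4074  0.0556] 242 [ 0.5226 -0.4296  0.048 ] [ 0.5661 -0.388   0.0621]
axis [-0.983  -0.1836] 10.581493028823482 [ 0.4446 -0.4649  0.004 ] [ 0.5925 -0.3644  0.0621]
288 224 [ 0.4969 -0.0863  0.0477]
270 215 [ 0.5167 -0.035   0.0223]
323 224 [ 0.5164 -0.1693  0.0072]
250 205 [ 0.5392  0.0247 -0.0029]
220 190 [0.5192 0.0435 0.2183]
180 178 [0.5817 0.217  0.0026]
150 165 [0.5174 0.1349 0.3467]
363 174 [ 0.6461 -0.2496  0.0587]
404 181 [ 0.6529 -0.3565  0.0277]
459 186 [ 0.6452 -0.4811  0.0764]
317 157 [ 0.6674 -0.1318  0.0743]
```

View pics/crop.png

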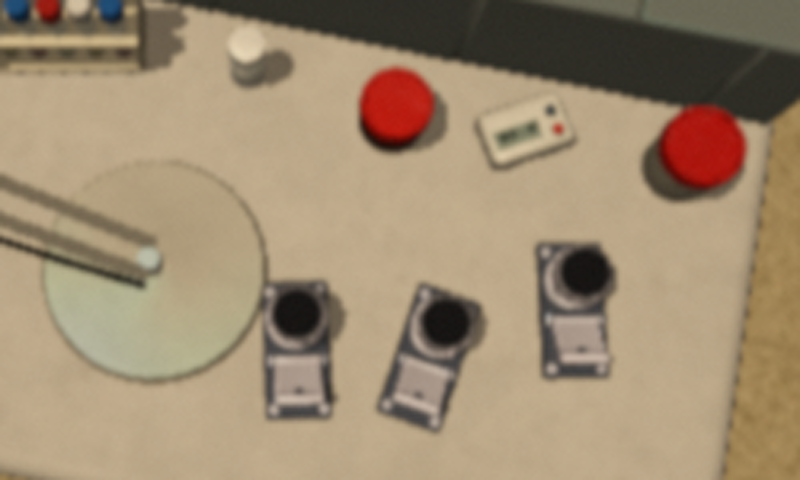

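The crop shows the three plates with tags raised: their near edges are at about (299,409), (410,415) and (577,372). The lamp base touches nothing but sits close to the left foot.

```bash
cat >> h.py <<'E'
def down(a):  # tool z down, tool x along foot direction a
    c,s=np.cos(a),np.sin(a); return np.array([[c,s,0],[s,-c,0],[0,0,-1.]])
E
python3 - <<'E'
from rig import *
from h import *
np.set_printoptions(precision=4,suppress=True)
c=camera_params("top"); W=cloud(np.load("top1.npy"),c)
def ray(u,v,z):
    r=c["rotation"]@np.linalg.solve(c["K"],[u,v,1]); return c["position"]+r*(z-c["position"][2])/r[2]
pads=[[.4799,-.1979],[.4893,-.3083],[.5423,-.4074]]
for p,(a,b),m in zip(pads,[(299,409),(410,415),(577,372)],[(298,314),(447,323),(585,272)]):
    f=lambda a,b,z:ray(240+(a+.5)/3.2-.5,140+(b+.5)/3.2-.5,z)[:2]
    n=f(a,b,.008); q=f(*m,.056); d=np.array(p)-n
    yaw=np.arctan2(d[1],d[0]); print("padpix",q,"near",n,np.hypot(*d),"yaw",yaw)
    for r in [yaw]:
      for k in(0,np.pi/2,-np.pi/2,np.pi):
        for z,x in((.2,0),(.07,0),(.037,-.062)):
          j=inverse_kinematics([p[0]+x*np.cos(r),p[1]+x*np.sin(r),z],down(r+k)); print(round(k,1),z,j)
E
```

```text
padpix [ 0.4786 -0.1988] near [ 0.4121 -0.2103] 0.06887922637051246 yaw 0.18126593579385045
0 0.2 [ 0.6028  0.3005 -0.3534  1.9472  0.1296  0.9155 -1.2047]
0 0.07 [ 0.5282  0.4826 -0.275   2.0501  0.2139  0.6355 -1.2793]
0 0.037 [ 0.553   0.4799 -0.2212  2.1816  0.213   0.4996 -1.221 ]
1.6 0.2 [ 0.8051  0.3387 -0.6055  1.9364  0.2369  0.9369  0.2659]
1.6 0.07 [ 0.731   0.5264 -0.5364  2.0385  0.4187  0.6836  0.1053]
1.6 0.037 [ 0.7516  0.5147 -0.4676  2.1705  0.4407  0.5471  0.1359]
-1.6 0.2 [-0.5345  0.4664  1.1223  2.0049 -0.5077  0.9853 -2.1199]
-1.6 0.07 [ 0.2512  0.466   0.0739  2.0664 -0.0579  0.6111 -2.5957]
-1.6 0.037 [ 0.303   0.4701  0.0859  2.196  -0.0845  0.4784 -2.5057]
3.1 0.2 [ 0.9724  0.3934 -0.8278  1.9281  0.3495  0.9692  1.7329]
3.1 0.07 [ 0.8728  0.5806 -0.7287  2.0309  0.5719  0.7408  1.5402]
3.1 0.037 [ 0.9193  0.5698 -0.6835  2.1616  0.6309  0.6156  1.5324]
padpix [ 0.4885 -0.3099] near [ 0.4204 -0.2958] 0.070050544836296 yaw -0.17917623667799631
0 0.2 [ 0.6074  0.3735 -0.1512  1.8239  0.0677  0.9492 -1.323 ]
0 0.07 [ 0.5739  0.5402 -0.1115  1.9198  0.0904  0.6
[... 877 characters left out ...]
695  0.1018  0.8119 -0.8909]
0 0.037 [ 0.7257  0.6591 -0.1064  1.787   0.101   0.7007 -0.8264]
1.6 0.2 [ 0.8857  0.5627 -0.4493  1.5647  0.2665  1.0755  0.5497]
1.6 0.07 [ 0.8454  0.6982 -0.3892  1.6571  0.3301  0.8518  0.4994]
1.6 0.037 [ 0.9035  0.6869 -0.3581  1.7754  0.336   0.7397  0.5497]
-1.6 0.2 [ 0.4615  0.5221  0.1753  1.5935 -0.1013  1.0348 -2.2956]
-1.6 0.07 [ 0.4437  0.6691  0.2027  1.6845 -0.174   0.8056 -2.2367]
-1.6 0.037 [ 0.5028  0.6638  0.2061  1.8016 -0.1978  0.6962 -2.1427]
3.1 0.2 [ 1.077   0.6402 -0.762   1.5523  0.471   1.1403  1.9655]
3.1 0.07 [ 1.0442  0.7807 -0.7071  1.6442  0.5993  0.9451  1.8692]
3.1 0.037 [ 1.119   0.769  -0.6819  1.762   0.6286  0.8411  1.8907]
```

Run:
```python
from rig import *
from h import *
np.set_printoptions(precision=4,suppress=True)
command_gripper(0.0)
pads=[([.4793,-.1984],.181),([.4889,-.3091],-.179),([.5423,-.4077],.180)]
for i,(p,a) in enumerate(pads):
    R=down(a)
    if i==0: movep(p+[.2],R)
    else: move_l([*p,.13],R,feed=.15)
    move_l([*p,.087],feed=.12); sleep(.2); f0=sense()["wrist_force"]
    for z in (.075,.071):
        hit=move_l([*p,z],feed=.03,until_force=25); sleep(.25); s=sense()
        print(i,z,hit,s["position"],s["wrist_force"]-f0,s["time_s"])
    move_l([*p,.087],feed=.06); move_l([*p,.13],feed=.15); s=sense(); print("gap",s["finger_gap"],s["time_s"])
```

```text
0 0.075 False [ 0.4798 -0.1986  0.0753] [ 1.177  -0.2569  4.3878] 5.0
0 0.071 False [ 0.4798 -0.1986  0.0715] [-0.208  -0.3454  7.2351] 5.5333
gap -0.00011083359527346964 6.3833
1 0.075 False [ 0.4891 -0.3093  0.0752] [0.9452 0.4783 1.1835] 8.7833
1 0.071 False [ 0.4891 -0.3092  0.0711] [ 1.7065 -2.0475  3.3026] 9.3167
gap -0.00011327212372690095 10.1667
2 0.075 False [ 0.5429 -0.4081  0.0758] [ 0.7622 -1.3625  5.2023] 12.575
2 0.071 False [ 0.5429 -0.4081  0.0723] [0.3064 0.4975 7.8912] 13.1083
gap 0.00044283001487165216 13.9583
```

The middle foot is clearly the softest (3.3 N against 7.2 and 7.9). I'll check its tag with the wrist camera before pressing it.

Run:
```python
from rig import *
from h import *
np.set_printoptions(precision=4,suppress=True)
R=down(-.179); movep([.43,-.298,.2],R); sleep(.2)
s=sense(); p,d=camera("wrist"); c=camera_params("wrist"); T=c["tool_from_camera"]
W=cloud(d,c,s["tcp_rot"]@T[:3,:3],s["tcp_rot"]@T[:3,3]+s["position"]); np.save("w.npy",W)
cv2.imwrite("pics/w1.png",p[:,:,::-1])
a=-.179; e=np.array([np.cos(a),np.sin(a)]); n=np.array([-e[1],e[0]])
Q=W.reshape(-1,3); L=np.c_[(Q[:,:2]-[.4889,-.3091])@e,(Q[:,:2]-[.4889,-.3091])@n,Q[:,2]]
L=L[(abs(L[:,1])<.04)&(L[:,0]>-.1)&(L[:,0]<.05)]
for lo,hi in((.028,.044),(.05,.062),(.004,.011)):
    M=L[(L[:,2]>lo)&(L[:,2]<hi)]; print(lo,len(M),np.percentile(M,[2,50,98],axis=0) if len(M) else "")
print(s["time_s"])
```

```text
0.028 922 [[-0.066  -0.0222  0.0282]
 [-0.057   0.0013  0.0349]
 [ 0.0216  0.0232  0.0425]]
0.05 1728 [[-0.0166 -0.0159  0.0531]
 [ 0.0003  0.0003  0.0552]
 [ 0.0163  0.0172  0.0567]]
0.004 1635 [[-0.0711 -0.0248  0.0046]
 [ 0.0127 -0.0014  0.0072]
 [ 0.0311  0.0266  0.0097]]
14.8833
```

View pics/w1.png

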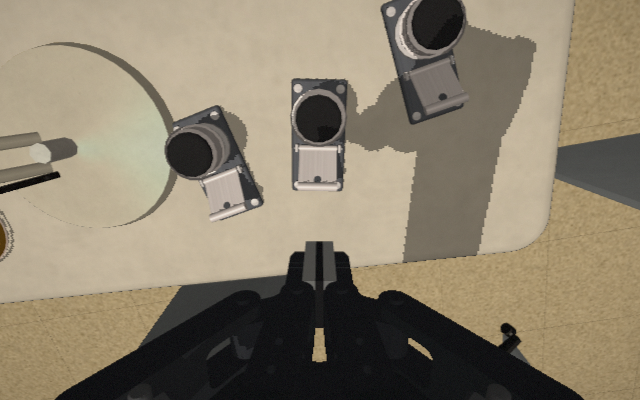

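The wrist view shows the middle foot aligned with my estimate: its pad is at (320,118) and its tag edge at (318,187), still up, and the other two tags are up. Pressing the middle tag.

Run:
```python
from rig import *
from h import *
np.set_printoptions(precision=4,suppress=True)
a=-.179; e=np.array([np.cos(a),np.sin(a)]); q=[.4889,-.3091]-.065*e
move_l([*q,.075],feed=.15); sleep(.15)
f0=sense()["wrist_force"]
hit=move_l([*q,.036],feed=.03,until_force=15); s=sense(); print(hit,s["position"],s["wrist_force"]-f0)
move_l([*q,.075],feed=.06); r=[.43,-.298]
move_l([*r,.2],feed=.15); sleep(.2)
s=sense(); p,d=camera("wrist"); c=camera_params("wrist"); T=c["tool_from_camera"]
W=cloud(d,c,s["tcp_rot"]@T[:3,:3],s["tcp_rot"]@T[:3,3]+s["position"])
cv2.imwrite("pics/w2.png",p[:,:,::-1])
n=np.array([-e[1],e[0]])
Q=W.reshape(-1,3); L=np.c_[(Q[:,:2]-[.4889,-.3091])@e,(Q[:,:2]-[.4889,-.3091])@n,Q[:,2]]
M=L[(abs(L[:,1])<.012)&(L[:,0]>-.075)&(L[:,0]<-.066)]; print(np.percentile(M,[5,50,95],axis=0)); print(s["time_s"])
```

```text
True [ 0.4249 -0.2975  0.0409] [-1.9483  0.7709 12.0937]
[[-0.0724 -0.0085  0.0128]
 [-0.0678  0.0004  0.2124]
 [-0.0662  0.0083  0.2285]]
19.05
```

View pics/w2.png

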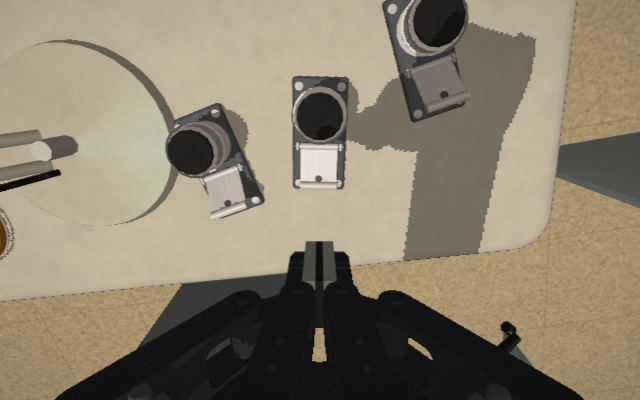

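The tag now lies flat at (318,165), lit brighter, and the feet haven't moved. The stop came within about 0.4 mm of the plate, so I'll press once more, slightly harder, to seat it and then hand in.

Run:
```python
from rig import *
from h import *
a=-.179; e=np.array([np.cos(a),np.sin(a)]); q=[.4889,-.3091]-.067*e
move_l([*q,.06],feed=.15); sleep(.15)
print(move_l([*q,.034],feed=.03,until_force=22), sense()["position"],sense()["wrist_force"])
move_l([*q,.075],feed=.06); move_l([.43,-.298,.2],feed=.15); sleep(.2)
s=sense(); p,d=camera("wrist"); c=camera_params("wrist"); T=c["tool_from_camera"]
W=cloud(d,c,s["tcp_rot"]@T[:3,:3],s["tcp_rot"]@T[:3,3]+s["position"])
n=np.array([-e[1],e[0]]); D=W-[.4889,-.3091,0]
x,y,z=D[...,:2]@e,D[...,:2]@n,D[...,2]
for lo in(-.075,-.071,-.062,-.055,-.045):
    m=(abs(y)<.012)&(x>lo)&(x<lo+.006)&(z<.08); print(lo,np.median(z[m]))
print(s["time_s"]); print(finish_job())
```

```text
True [ 0.42292661 -0.29723574  0.04066106] [-2.14634323  2.18596878 15.48604959]
-0.075 0.015458351575634716
-0.071 0.014485201524922942
-0.062 0.011793470702077646
-0.055 0.011875730557053682
-0.045 0.011939777876057878
22.9333
the job is handed in; nothing more can be done
None
```

I pressed the three pads left to right, found the middle foot softest (about 3.3 N against 7.2 N and 7.9 N on the others), folded its tag flat on its plate, left the other two tags up, and handed the job in at 22.9 s (the pads went down about 9.5, 9.9 and 8.7 mm).

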